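Shut down the instrument drying drawer

ROBOT

A 7-joint arm with a two-finger parallel gripper is mounted at the origin on the work surface. World frame = base frame: x ahead of the robot, y to its left, z up, the work surface at z = 0. Lengths are in m, angles in rad, forces in N, time in s.
With the tool pointing down it reaches from about 0.4 to 0.85 m from the base axis. Payload 10.4 kg.
Tool frame: the origin (TCP) lies between the finger pads, 19 mm behind the fingertips; this is the grasp point; z points along the fingers, y is the line along which they close (so a half turn about z gives the same grasp; the last joint's range is limited). The gripper opens to 87 mm and grips with 3 to 60 N. Pads are 19 mm wide; open, the fingers measure 117 mm over their backs; the gripper's body (75 mm by 190 mm) begins 51 mm behind the grasp point.
Start: joints at [1.326, 0.332, -0.065, 1.46, 0.022, 1.35, -0.088], TCP at [0.138, -0.61, 0.241] pointing down, gripper open.
Joint ranges: [-2.6, 2.6], [-0.5, 2.12], [-1.47, 1.34], [0.16, 2.42], [-1.27, 4.41], [0.06, 2.06], [-2.6, 2.6]. Speed limits (rad/s): [2.22, 2.22, 2.79, 2.79, 3.14, 3.14, 3.14].

INTERFACE

Orientations are given as a unit quaternion [x, y, z, w].
In Python, from bench import * gives the robot as it stands.
- The arm moves only by the tool carry_out, never from a script. Its argument "deltas" is a list of rows, each an object with "hand": the finger opening in mm, from 0 to 87; "dp": the shift along the tool's x, y, z each as a share of 250 mm, from -1 to 1, a list of three; "spin": the turn about the tool's z as a share of pi rad, from -1 to 1. In form: [{"hand": hand, "dp": [dx, dy, dz], "spin": spin}, ...]. A call has 1 to 20 rows; each row is the pose to reach, as a shift and turn from the pose commanded when the call began, along the tool's axes at that moment, turning the shorter way round; what a row does not reach only later rows make up. A row lasts 1/10 s, in which the tool goes at most 50 mm and 8.59 degrees, less where a joint would pass 70% of its speed; a pose out of reach is approached as far as the arm can. A call with a number of a shift or a turn outside -1 to 1 is refused whole. A call with a gripper value outside its range is refused whole. The fingers move at their own pace and stop on an object; "force" is the grip in N (left out, the last holds). Time passes only in rows, so rows that repeat a pose let the fingers close. It gives the time, the measured TCP pose, the force, the opening and the grip force at its end, in the units of the state.
- read_state(): the state, without advancing time (a new reading comes with each control period).
- camera(name): name is "side" or "top" or "wrist"; returns the picture (400x640x3 uint8, red, green, blue); there is no depth.
- get_calibration(name): a dict with "fx", "fy", "cx", "cy" (pixels), "R" (3x3) and "t" (3): a world point X has camera coordinates R X + t; the wrist camera has in their place "mount" (4x4, takes a point from camera to tool coordinates, whose origin is the TCP and whose axes are the flange's). Camera axes: x right, y down, z forward; pixel columns grow to the right and rows downward; lengths in m; the calibration is good to about 2 mm. A picture is of the moment at which its call begins: read the wrist's pose just before it. get_calibration takes no time and is no camera call.
- close_job(): hands the job in; it is judged then, once.
The state is a dict: "time": time; "joint_positions": joint angles; "joint_vel": joint speeds; "joint_torque": joint torques, N m; "ee_pos": TCP position; "eef_rot": TCP orientation; "ft_force": force on the tool from outside, world axes, zero at the start; "torque": the same for the moment, N m; "width": finger opening in m; "grip_force": force on a finger pad.
Only numpy, scipy, OpenCV 4.12 (cv2) and the standard library are available. Lean on these libraries where they do the work, as an engineer would, in place of code of your own. Each camera call takes 0.05 s, during which the arm holds its last target. There are 200 camera calls.

TASK

The cassette in the white instrument dryer is dry, so shut the dryer down: turn the pointer knob on its sloping panel back to the black zero mark, and push the open blue-fronted drawer fully home until it seats in its catch, without slamming it. The cassette stays lying in the drawer, and everything else on the counter stays where it is.

Things in the scene. Friction and masses are not known exactly. Their poses are not given: they have to be found in the camera images.
- dryer: White instrument dryer, fixed; 340 wide (y), 250 deep (x), 186 high. Origin: centre of underside, on the counter; its -x looks to the robot, yaw varies. Drawer bay below; above it a panel slopes up at 35 degrees from a front lip (x -140, z 112; 15 past the closed drawer's front) to the flat top (x -35 to 125). Panel normal (-0.574, 0, 0.819): a tool pointing into it is tilted 35 degrees.
- drawer (a joint): Drawer opening, m: 0 = home against its stop, grows along the dryer's -x to 0.15; starts at 0.07 to 0.12. Slides with 1.5 N plus 8 N per m/s, stays where left. A spring roller catch resists from 0.014 to 0.006 (about 5.5 N in all, friction included), then pulls it in over the last few mm and holds it.
- drawer_handle (a point): Middle of the steel bow handle: round bar 10 thick along the dryer's y, straight over 76, 110 over its feet, 30 before the drawer's front. At opening q (mm) it is at (-155 - q, 0, 65.5) in the dryer's frame. The drawer's blue front is a flat upright panel 318 wide, 20 to 104 above the counter. Pushing on the bar or anywhere on the front works.
- drawer_in (a point): Centre of the drawer's inner floor, 26.5 above the counter; moves with the drawer. Inside the drawer is 188 (x) by 268 (y), walls 59 high.
- dial (a joint): Knob angle, rad: 0 = its white pointer line is at the black zero mark, at the top of the dial (up the slope); grows clockwise seen looking into the panel (red marks, warm air), negative = blue marks, cool air. Turns from -2.1 to 2.1 with no stop or click at zero; friction about 0.06 N m; stays where left; starts at 0.5 to 1.4.
- dial_grip (a point): On the knob's axis at grip height, 31 out from the panel; (-105.3, -80, 174.6) in the dryer's frame. Its z = knob axis, out of the panel; its x = where the pointer points; turns with the knob. Black bar grip 44 long (x), 13 wide (y), from 8 to 38 out from the panel, over a round skirt 46 across (top 8 out from the panel) and a white dial plate 88 across, 3 thick.
- cassette: Perforated steel instrument cassette with blue rails lying loose in the drawer, 90 x 180 x 26, about 0.35 kg. Origin: centre of its underside.
- open_cassette: Bystander: opened steel cassette, base 120 x 180 x 12 with its lid standing up 130 on its +x side. Origin: centre of the underside.
- tubs: Bystander: stack of four clear tubs, 105 x 105 x 90, beside the dryer. Origin: centre of the underside.
- soap: Bystander: pale green soap pump bottle, 66 diameter, 181 high. Origin: centre of the underside. It and the spray bottle may have swapped places.
- spray: Bystander: white trigger spray bottle, 84 diameter, 215 high. Origin: centre of the underside.
- retainer_case: Bystander: purple retainer case, 75 x 80 x 26, lying on the dryer's flat top. Origin: centre of the underside.
- mouse: Bystander: black computer mouse, 105 x 62 x 34. Origin: centre of the underside.
- pliers: Bystander: orthodontic pliers lying flat, 150 x 58 x 14, handles to their -x. Origin: on the counter, near the middle.
There are look-alikes about, which are no part of the job. What is shaped like the cassette but pink or yellow is not meant.

How it is judged:
At the end, for the whole second after the job is handed in: The drawer is home in its catch (open by less than 3.5 mm), the knob's pointer is within 0.09 rad (5 degrees) of zero, and the cassette lies flat and at rest on the drawer's floor (value of joint drawer below 0.0035 m and value of joint dial between -0.09 and 0.09 rad and z of cassette in the frame of drawer_in below 0.008 m and horizontal distance between cassette and drawer_in below 0.07 m and angle between cassette's own z axis and vertical below 0.1 rad and linear speed of cassette below 0.02 m/s); the robot touches nothing.
It fails at once if the drawer is slammed (moves in faster than 0.6 m/s) (velocity of joint drawer below -0.6 m/s).
It fails at once if a bystander is moved by more than 25 mm or tipped (distance of any of open_cassette, tubs, soap, spray, retainer_case, mouse, pliers from where it was at the start of the episode above 0.025 m or angle between any of soap, spray's own z axis and vertical above 0.5 rad).
It also fails if it takes over 56 s, if anything falls off the work surface, if the arm or the gripper's body presses on something with over 40 N, if the wrist force passes 120 N, or if a joint passes its speed limit or range.

## Working session

There is one attempt and no reset: what is moved stays moved. The work goes in short steps, Python scripts to look and compute and a tool call to move; the robot and the scene stay as the last step left them, time stands still between calls to the robot, and variables do not carry over. Pictures are saved under pics/ and viewed, at most 10 in all, crops included, and the job is handed in when it is done.

Besides the shell and the picture viewer there is one more tool, called after "Request:" as name(argument=value, ...), one argument or row to a line, values as JSON. carry_out: Moves the arm, as the interface text tells. Its arguments: {"type":"object","properties":{"deltas":{"type":"array","items":{"type":"object","properties":{"hand":{"type":"number"},"dp":{"type":"array","items":{"type":"number","minimum":-1,"maximum":1}},"spin":{"type":"number","minimum":-1,"maximum":1}}}},"force":{"type":"number"}},"required":["deltas"]}

```bash
mkdir -p pics
python3 - <<'E'
from bench import *
import cv2
s=read_state(); print(s['time'],s['ee_pos'],s['eef_rot'],s['width'])
for n in ['side','top']:
    cv2.imwrite(f'pics/{n}0.png',camera(n)[:,:,::-1]); c=get_calibration(n); print(n,c)
print(get_calibration('wrist'))
E
```

```text
0.0 [ 0.13740245 -0.6093554   0.24046597] [ 9.93857940e-01  1.10661293e-01 -1.12083822e-04 -6.78499357e-04] 0.08745311447952547
side {'fx': 407.37727459524984, 'fy': 407.37727459524984, 'cx': 323.4710207596346, 'cy': 194.12304689696472, 'R': array([[-0.97698908, -0.21300982, -0.01091597],
       [-0.11441413,  0.56658887, -0.81601867],
       [ 0.18000486, -0.79599238, -0.57792247]]), 't': array([0.55668193, 0.15432147, 1.27642966])}
top {'fx': 391.15621910210456, 'fy': 391.15621910210456, 'cx': 311.8158942157038, 'cy': 202.29223808509772, 'R': array([[-5.41653134e-03, -9.99985169e-01,  5.67483447e-04],
       [-9.81460469e-01,  5.20746224e-03, -1.91593920e-01],
       [ 1.91588124e-01, -1.59473704e-03, -9.81474120e-01]]), 't': array([0.02802098, 0.59702186, 1.16706639])}
{'fx': 332.18495796003157, 'fy': 332.18495796003157, 'cx': 326.989864429713, 'cy': 201.40304985111402, 'mount': array([[-5.54768215e-04, -9.63538101e-01, -2.67570590e-01,
         7.25603556e-02],
       [ 9.99999779e-01, -6.32633337e-04,  2.04799159e-04,
        -2.89055531e-05],
       [-3.66605868e-04, -2.67570417e-01,  9.63538239e-01,
        -1.43385892e-01],
       [ 0.00000000e+00,  0.00000000e+00,  0.00000000e+00,
         1.00000000e+00]])}
```

View pics/top0.png

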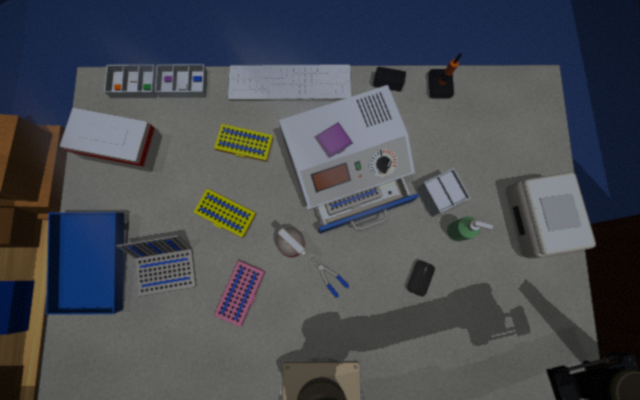

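View pics/side0.png

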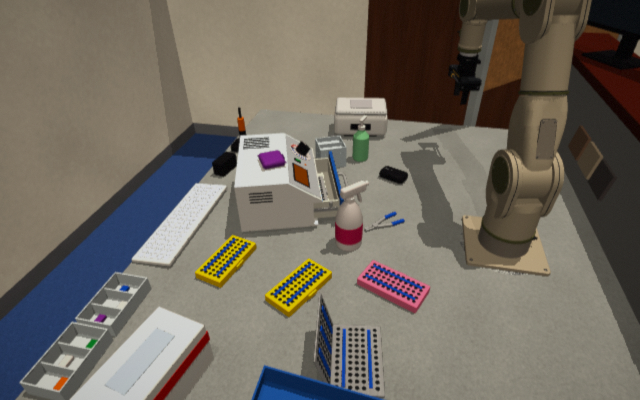

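The top view shows the white dryer around (350,155), yawed, with its drawer front from (320,228) to (415,197). The knob is at about (384,162). The spray bottle is at (290,240) and the soap at (465,228). The only cassette in the drawer is the steel one with blue rails at (355,200). The yellow ones at (243,142) and (225,212), the pink one at (240,292) and the opened one at (165,268) aren't meant.

Run:
```python
import cv2
i=cv2.imread('pics/top0.png')[80:240,270:430]
cv2.imwrite('pics/top0c.png',cv2.resize(i[0:150],None,fx=4.0,fy=4.0,interpolation=cv2.INTER_CUBIC))
```

```text
(no output)
```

View pics/top0c.png

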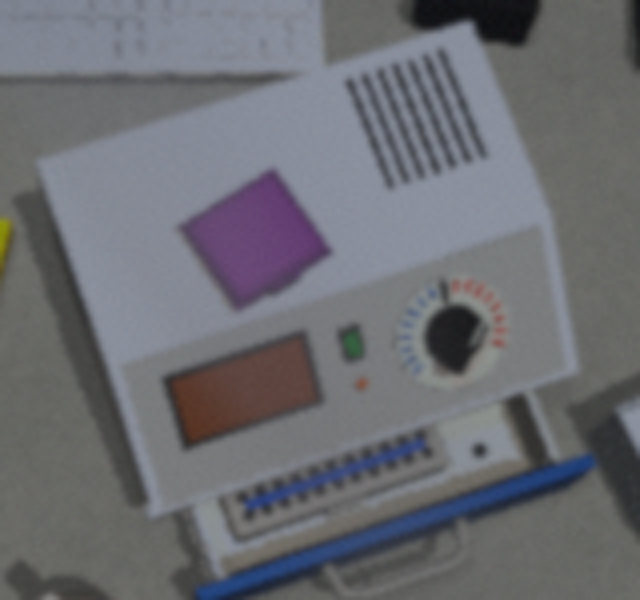

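The crop confirms a steel cassette with blue rails in the drawer. Crop pixels: knob centre about (457,338), white pointer at about (478,332), black zero mark at (445,290).

```bash
cat > h.py <<'E'
import numpy as np
from scipy.optimize import least_squares
from scipy.spatial.transform import Rotation as Rot
def proj(c,X):
    p=np.asarray(X)@np.array(c['R']).T+c['t']; return np.c_[c['fx']*p[:,0]/p[:,2]+c['cx'],c['fy']*p[:,1]/p[:,2]+c['cy']]
def world(p,L): # p=x,y,yaw ; L mm dryer frame
    return np.asarray(L,float)/1000@Rot.from_euler('z',p[2]).as_matrix().T+[p[0],p[1],0]
n=np.array([-.574,0,.819]); up=np.array([.819,0,.574]); rt=np.array([0,-1.,0])
def dialpt(th,r,h): return np.array([-87.5,-80,149.2])+n*h+r*(np.cos(th)*up+np.sin(th)*rt)
E
python3 - <<'E'
from h import *; from bench import *
c=get_calibration('top')
px=np.array([(40,160),(472,22),(548,222),(152,515),(577,370),(445,290),(197,597),(595,462)])/4+[270,80]-.375
def L(q): return [(125,170,186),(125,-170,186),(-35,-170,186),(-140,170,112),(-140,-170,112),dialpt(0,38,3),(-125-q,159,104),(-125-q,-159,104)]
f=lambda v:(proj(c,world(v,L(v[3]*1000)))-px).ravel()
r=least_squares(f,[.7,-.1,-.2,.1],loss='soft_l1'); print(r.x,np.round(r.fun.reshape(-1,2),2))
for th in np.arange(.4,1.6,.1): print(round(th,1),((proj(c,world(r.x,[dialpt(th,18,38),dialpt(th,22,38),dialpt(th,0,38)]))-[270,80]+.375)*4).round().tolist())
print(world(r.x,[(-105.3,-80,174.6),(-155-r.x[3]*1000,0,65.5)]))
E
```

```text
[ 0.75339311 -0.08077074  0.32067042  0.08114338] [[-0.81 -0.03]
 [ 0.19  0.  ]
 [ 0.83 -1.65]
 [ 0.36  0.4 ]
 [ 0.34  1.31]
 [-0.45 -0.53]
 [-0.27 -0.03]
 [-0.18  0.2 ]]
0.4 [[475.0, 325.0], [476.0, 320.0], [470.0, 350.0]]
0.5 [[477.0, 326.0], [479.0, 320.0], [470.0, 350.0]]
0.6 [[480.0, 326.0], [482.0, 321.0], [470.0, 350.0]]
0.7 [[482.0, 327.0], [484.0, 322.0], [470.0, 350.0]]
0.8 [[484.0, 328.0], [487.0, 323.0], [470.0, 350.0]]
0.9 [[486.0, 329.0], [489.0, 325.0], [470.0, 350.0]]
1.0 [[487.0, 331.0], [491.0, 327.0], [470.0, 350.0]]
1.1 [[489.0, 332.0], [493.0, 329.0], [470.0, 350.0]]
1.2 [[490.0, 334.0], [495.0, 331.0], [470.0, 350.0]]
1.3 [[492.0, 336.0], [496.0, 333.0], [470.0, 350.0]]
1.4 [[492.0, 338.0], [497.0, 336.0], [470.0, 350.0]]
1.5 [[493.0, 340.0], [498.0, 338.0], [470.0, 350.0]]
1.6 [[494.0, 343.0], [499.0, 341.0], [470.0, 350.0]]
[[ 0.67867708 -0.18988355  0.1746    ]
 [ 0.5292873  -0.15520382  0.0655    ]]
```

```bash
cat >> h.py <<'E'
def goto(s,pos,yaw):
    R=Rot.from_quat(s['eef_rot']).as_matrix(); d=R.T@(np.array(pos)-s['ee_pos'])
    cy=np.arctan2(R[1,0],R[0,0]); sp=-(yaw-cy)
    return (d/.25).round(3),round(sp/np.pi,4),'mm',(d*1000).round(1),'yaw',round(cy,4)
E
python3 - <<'E'
from h import *; from bench import *
print(goto(read_state(),[.675,-.19,.32],.3207))
E
```

```text
(array([ 2.467, -1.164, -0.317]), np.float64(-0.0315), 'mm', array([ 616.7, -290.9,  -79.1]), 'yaw', np.float64(0.2218))
```

Request:
carry_out(
  deltas=[
    {"hand":87,"dp":[0,0,-0.32],"spin":-0.03},
    {"hand":87,"dp":[0.2,-0.1,-0.32],"spin":-0.03},
    {"hand":87,"dp":[0.4,-0.2,-0.32],"spin":-0.03},
    {"hand":87,"dp":[0.6,-0.3,-0.32],"spin":-0.03},
    {"hand":87,"dp":[0.8,-0.4,-0.32],"spin":-0.03},
    {"hand":87,"dp":[0.95,-0.45,-0.32],"spin":-0.03},
    {"hand":87,"dp":[0.95,-0.45,-0.32],"spin":-0.03},
    {"hand":87,"dp":[0.95,-0.45,-0.32],"spin":-0.03},
  ],
)

```text
time: 0.9
ee_pos: [0.3476, -0.4449, 0.321]
eef_rot: [0.987, 0.16, 0.0, -0.0]
ft_force: [0.4, 0.8, -0.6]
width: 0.0869
grip_force: 0.0
```

Run:
```python
from h import *; from bench import *
print(goto(read_state(),[.675,-.19,.32],.3207))
```

```text
(array([ 1.565, -0.552,  0.006]), np.float64(0.0005), 'mm', array([ 391.2, -138.1,    1.5]), 'yaw', np.float64(0.3223))
```

Request:
carry_out(
  deltas=[
    {"hand":87,"dp":[0.2,-0.08,0],"spin":0},
    {"hand":87,"dp":[0.4,-0.15,0],"spin":0},
    {"hand":87,"dp":[0.6,-0.22,0],"spin":0},
    {"hand":87,"dp":[0.8,-0.3,0],"spin":0},
    {"hand":87,"dp":[0.95,-0.35,0],"spin":0},
    {"hand":87,"dp":[1,-0.36,0],"spin":0},
    {"hand":87,"dp":[1,-0.36,0],"spin":0},
  ],
)

```text
time: 1.6
ee_pos: [0.5553, -0.283, 0.3203]
eef_rot: [0.987, 0.159, -0.0, -0.001]
ft_force: [-1.0, -0.3, -0.2]
width: 0.0871
grip_force: 0.0
```

Request:
carry_out(
  deltas=[
    {"hand":87,"dp":[0.2,-0.08,0],"spin":0},
    {"hand":87,"dp":[0.4,-0.14,0],"spin":0},
    {"hand":87,"dp":[0.56,-0.19,0],"spin":0},
    {"hand":87,"dp":[0.56,-0.19,0],"spin":0},
    {"hand":87,"dp":[0.56,-0.19,0],"spin":0},
    {"hand":87,"dp":[0.56,-0.19,0],"spin":0},
  ],
)

```text
time: 2.2
ee_pos: [0.6711, -0.199, 0.3214]
eef_rot: [0.988, 0.156, -0.0, 0.001]
ft_force: [0.3, -0.3, 0.3]
width: 0.0872
grip_force: 0.0
```

Run:
```python
from h import *; from bench import *; import cv2,json
s=read_state(); print(s['time'],s['ee_pos'],s['eef_rot'],np.abs(s['joint_vel']).max())
json.dump([list(map(float,s['ee_pos'])),list(map(float,s['eef_rot']))],open('w1.json','w'))
i=camera('wrist')[:,:,::-1]; cv2.imwrite('pics/w1.png',i)
cv2.imwrite('pics/w1v.png',cv2.resize(i,(800,500),interpolation=cv2.INTER_CUBIC))
```

```text
2.2 [ 0.67114664 -0.19896034  0.3213708 ] [ 9.87820365e-01  1.55595520e-01 -4.20367430e-04  8.85399544e-04] 0.012253717314725262
```

View pics/w1v.png

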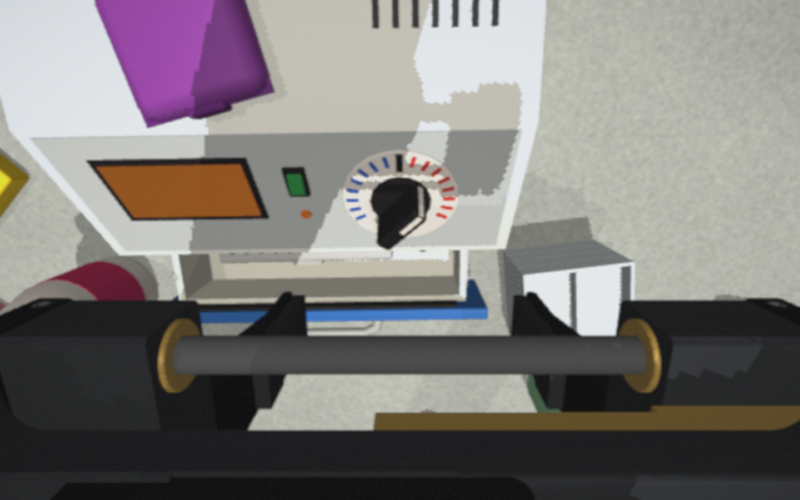

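The wrist view shows the panel square to the tool. Zero mark at (400,162), dial plate x from 344 to 457, lip corners at (120,252) and (502,247). I'll enlarge the dial.

Run:
```python
import cv2
i=cv2.imread('pics/w1.png')[90:210,250:430]
cv2.imwrite('pics/w1c.png',cv2.resize(i,None,fx=4.4,fy=4.4,interpolation=cv2.INTER_CUBIC))
```

```text
(no output)
```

View pics/w1c.png

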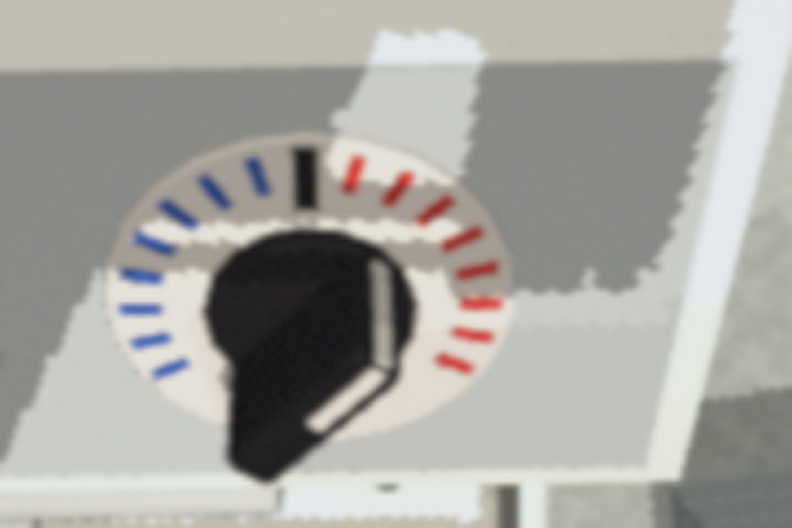

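Enlarged, the plate centre is at about (310,285) and the zero mark at (306,178). The pointer line runs along the bar top from (315,425) to the end at (383,367), then down the end face to (378,260).

```bash
cat >> h.py <<'E'
def wcal(c,pos,q):
    T=np.eye(4); T[:3,:3]=Rot.from_quat(q).as_matrix(); T[:3,3]=pos
    W=np.linalg.inv(T@np.array(c['mount'])); return dict(c,R=W[:3,:3],t=W[:3,3])
E
python3 - <<'E'
from h import *; from bench import *; import json
c=wcal(get_calibration('wrist'),*json.load(open('w1.json')))
u=lambda P:((proj(c,P)-[250,90]+.5)*4.4)
a=np.linspace(0,2*np.pi,90)
def f(v):
    E=u(world(v,[dialpt(t,44,3) for t in a]))
    P=u(world(v,[(-140,-170,112),dialpt(v[3],22,38),dialpt(v[3],22,8),dialpt(v[3],v[4],38)]))
    lipL=(proj(c,world(v,[(-140,170,112)]))[0]+.5)*1.25
    return np.r_[E[:,0].min()-106,E[:,0].max()-514,E[:,1].min()-132,(P-[(681,482),(384,367),(378,258),(315,425)]).ravel(),(lipL-[120,252])*3.5]/4.4
r=least_squares(f,[.753,-.081,.32,.9,5]); print(r.x,r.fun.round(2))
v=r.x; print(world(v,[(-105.3,-80,174.6)]))
g=u(world(v,[dialpt(v[3],0,38),dialpt(0,38,3)]));print(g)
E
```

```text
[ 0.75492418 -0.08105546  0.32066092  0.68586001  0.59077029] [ 0.09  1.1   0.71 -0.6  -0.36 -0.15 -0.53  0.37  0.2  -0.25 -0.3  -0.75
  0.36]
[[ 0.68020711 -0.19016756  0.1746    ]]
[[312.06581969 425.25560214]
 [308.96308129 160.51014392]]
```

```bash
cat >> h.py <<'E'
V=[.7549,-.0811,.3207]
E
python3 - <<'E'
from h import *; from bench import *
p=world(V,[(-104,-80,180)])[0]; print(p,goto(read_state(),p,.3207-.5),goto(read_state(),p,.3207))
E
```

```text
[ 0.68142092 -0.18980522  0.18      ] (array([ 0.051, -0.023,  0.567]), np.float64(0.1565), 'mm', array([ 12.6,  -5.7, 141.7]), 'yaw', np.float64(0.3123)) (array([ 0.051, -0.023,  0.567]), np.float64(-0.0027), 'mm', array([ 12.6,  -5.7, 141.7]), 'yaw', np.float64(0.3123))
```

Request:
carry_out(
  deltas=[
    {"hand":45,"dp":[0.05,-0.023,0.1],"spin":0.04},
    {"hand":45,"dp":[0.05,-0.023,0.2],"spin":0.08},
    {"hand":45,"dp":[0.05,-0.023,0.3],"spin":0.12},
    {"hand":45,"dp":[0.05,-0.023,0.35],"spin":0.157},
    {"hand":45,"dp":[0.05,-0.023,0.35],"spin":0.157},
    {"hand":45,"dp":[0.05,-0.023,0.35],"spin":0.157},
    {"hand":45,"dp":[0.05,-0.023,0.35],"spin":0.157},
    {"hand":45,"dp":[0.05,-0.023,0.35],"spin":0.157},
  ],
  force=15,
)

```text
time: 3.05
ee_pos: [0.6828, -0.1868, 0.2351]
eef_rot: [0.996, -0.088, 0.001, 0.0]
ft_force: [0.9, -0.4, 0.0]
width: 0.0455
grip_force: 0.0
```

Run:
```python
from h import *; from bench import *
p=world(V,[(-104,-80,180)])[0]; s=read_state(); print(s['width'],goto(s,p,.3207-.5),goto(s,p,.3207))
```

```text
0.04546356292522184 (array([-0.004,  0.013,  0.22 ]), np.float64(0.0011), 'mm', array([-0.9,  3.1, 55.1]), 'yaw', np.float64(-0.176)) (array([-0.004,  0.013,  0.22 ]), np.float64(-0.1581), 'mm', array([-0.9,  3.1, 55.1]), 'yaw', np.float64(-0.176))
```

Request:
carry_out(
  deltas=[
    {"hand":45,"dp":[-0.004,0.013,0.06],"spin":0},
    {"hand":45,"dp":[-0.004,0.013,0.11],"spin":0},
    {"hand":45,"dp":[-0.004,0.013,0.16],"spin":0},
    {"hand":45,"dp":[-0.004,0.013,0.2],"spin":0},
    {"hand":45,"dp":[-0.004,0.013,0.22],"spin":0},
    {"hand":45,"dp":[-0.004,0.013,0.22],"spin":0},
    {"hand":45,"dp":[-0.004,0.013,0.22],"spin":0},
  ],
)

```text
time: 3.75
ee_pos: [0.6804, -0.1891, 0.179]
eef_rot: [0.996, -0.088, -0.001, -0.0]
ft_force: [-6.1, 1.2, 5.8]
width: 0.0448
grip_force: 4.9
```

Request:
carry_out(
  deltas=[
    {"hand":45,"dp":[0,0,-0.016],"spin":-0.02},
    {"hand":45,"dp":[0,0,-0.016],"spin":-0.04},
    {"hand":45,"dp":[0,0,-0.016],"spin":-0.06},
    {"hand":45,"dp":[0,0,-0.016],"spin":-0.06},
    {"hand":45,"dp":[0,0,-0.016],"spin":-0.06},
  ],
)

```text
time: 4.25
ee_pos: [0.6809, -0.1894, 0.1825]
eef_rot: [1.0, 0.005, -0.0, -0.0]
ft_force: [-0.5, 0.1, -0.1]
width: 0.0448
grip_force: 0.0
```

Run:
```python
from h import *; from bench import *; import cv2
p=world(V,[(-104,-80,182)])[0]; s=read_state(); print(s['ft_force'],s['grip_force'],s['width'],goto(s,p,.3207))
i=camera('wrist')[:,:,::-1]; cv2.imwrite('pics/w2.png',cv2.resize(i[60:310,180:480],(720,600),interpolation=cv2.INTER_CUBIC))
```

```text
[-0.51661279  0.10730023 -0.08859644] 0.0 0.0447575814825995 (array([0.002, 0.002, 0.002]), np.float64(-0.099), 'mm', array([0.5, 0.4, 0.5]), 'yaw', np.float64(0.0096))
```

View pics/w2.png

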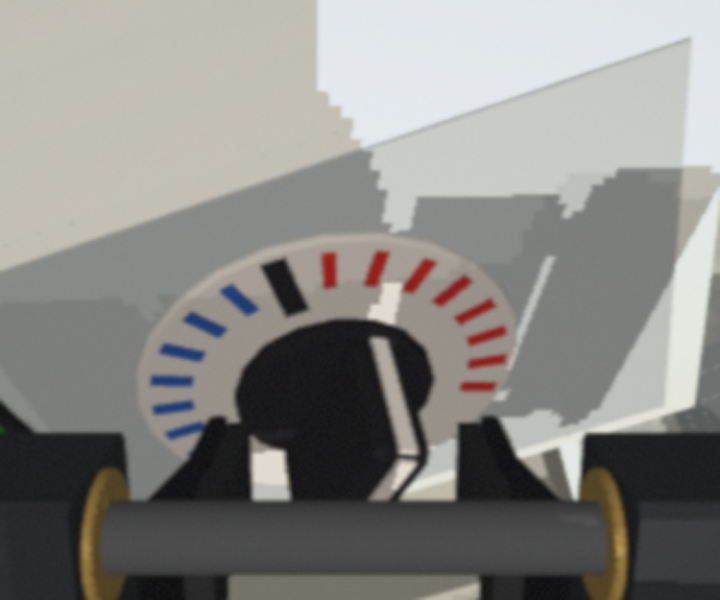

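The bar sits between the fingers at (340–420, 450) with nothing touching and the pointer still at about 0.6 rad. Next I spin on to the dryer's yaw while closing.

Request:
carry_out(
  deltas=[
    {"hand":40,"dp":[0.002,0.002,0.004],"spin":-0.02},
    {"hand":36,"dp":[0.002,0.002,0.004],"spin":-0.04},
    {"hand":32,"dp":[0.002,0.002,0.004],"spin":-0.06},
    {"hand":28,"dp":[0.002,0.002,0.004],"spin":-0.08},
    {"hand":24,"dp":[0.002,0.002,0.004],"spin":-0.099},
    {"hand":20,"dp":[0.002,0.002,0.004],"spin":-0.099},
    {"hand":16,"dp":[0.002,0.002,0.004],"spin":-0.099},
    {"hand":10,"dp":[0.002,0.002,0.004],"spin":-0.099},
    {"hand":10,"dp":[0.002,0.002,0.004],"spin":-0.099},
    {"hand":10,"dp":[0.002,0.002,0.004],"spin":-0.099},
    {"hand":10,"dp":[0.002,0.002,0.004],"spin":-0.099},
    {"hand":10,"dp":[0.002,0.002,0.004],"spin":-0.099},
  ],
)

```text
time: 5.5
ee_pos: [0.6811, -0.1896, 0.1814]
eef_rot: [0.987, 0.161, -0.0, -0.0]
ft_force: [-4.0, 2.3, -1.4]
width: 0.013
grip_force: 15.0
```

Run:
```python
from h import *; from bench import *; import cv2
p=world(V,[(-104,-80,182)])[0]; s=read_state(); print(s['ft_force'],s['torque'],s['grip_force'],s['width'],goto(s,p,.3207))
```

```text
[-4.02406011  2.30914063 -1.43885016] [ 0.67304194  0.69283338 -0.02865663] 14.999542767181993 0.012962199677863634 (array([ 0.001,  0.001, -0.002]), np.float64(0.0006), 'mm', array([ 0.2,  0.3, -0.6]), 'yaw', np.float64(0.3225))
```

The width is 13.0 mm, so the bar is flat between the pads. I'll open, rise, and check.

Request:
carry_out(
  deltas=[
    {"hand":40,"dp":[0,0,0],"spin":0},
    {"hand":40,"dp":[0,0,0],"spin":0},
    {"hand":40,"dp":[0,0,0],"spin":0},
    {"hand":40,"dp":[0,0,-0.15],"spin":0},
    {"hand":40,"dp":[0,0,-0.3],"spin":0},
    {"hand":40,"dp":[0,0,-0.45],"spin":0},
    {"hand":0,"dp":[0,0,-0.56],"spin":0},
    {"hand":0,"dp":[0,0,-0.56],"spin":0},
    {"hand":0,"dp":[0,0,-0.56],"spin":0},
  ],
)

```text
time: 6.4
ee_pos: [0.6817, -0.1901, 0.3223]
eef_rot: [0.987, 0.16, 0.001, 0.0]
ft_force: [-0.4, -0.5, -0.5]
width: 0.0231
grip_force: 0.0
```

Run:
```python
from h import *; from bench import *; import cv2
s=read_state(); i=camera('wrist')[:,:,::-1]; cv2.imwrite('pics/w3.png',i)
cv2.imwrite('pics/w3v.png',cv2.resize(i[90:240,250:430],(720,600),interpolation=cv2.INTER_CUBIC))
c=wcal(get_calibration('wrist'),s['ee_pos'],s['eef_rot'])
for th in (-.1,0,.1): print(th,((proj(c,world(V,[dialpt(th,22,38),dialpt(th,22,8),dialpt(th,0,38),dialpt(0,38,3)]))-[250,90]+.5)*4).round().tolist())
q=world(V,[(-290,0,300),(-290,0,74),(-155-81,0,65.5)]); print(q); print(goto(s,q[0],.3207),goto(s,q[1],.3207))
```

```text
-0.1 [[297.0, 377.0], [298.0, 278.0], [307.0, 443.0], [308.0, 208.0]]
0 [[308.0, 376.0], [308.0, 278.0], [307.0, 443.0], [308.0, 208.0]]
0.1 [[318.0, 377.0], [317.0, 278.0], [307.0, 443.0], [308.0, 208.0]]
[[ 0.47968565 -0.17251698  0.3       ]
 [ 0.47968565 -0.17251698  0.074     ]
 [ 0.53093246 -0.1554945   0.0655    ]]
(array([-0.744, -0.323,  0.088]), np.float64(0.0004), 'mm', array([-186.1,  -80.7,   22. ]), 'yaw', np.float64(0.3221)) (array([-0.746, -0.324,  0.992]), np.float64(0.0004), 'mm', array([-186.4,  -80.9,  248. ]), 'yaw', np.float64(0.3221))
```

View pics/w3v.png

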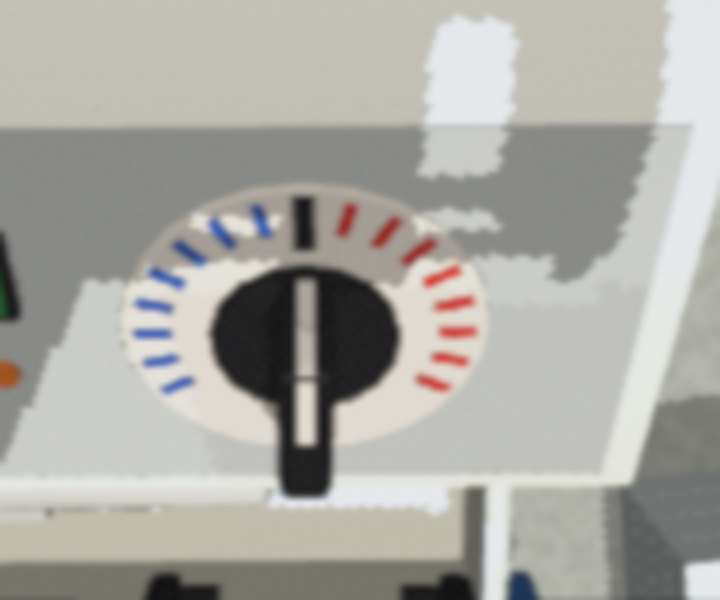

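The pointer is on zero: the line runs (306,280)→(306,445), straight under the mark at (303,222). Next is the drawer, after checking how close the spray and soap are.

Run:
```python
from h import *; from bench import *
c=get_calibration('top'); R=np.array(c['R']); o=-R.T@c['t']
def at(u,v,z):
    d=R.T@[(u-c['cx'])/c['fx'],(v-c['cy'])/c['fy'],1]; return (o+d*(z-o[2])/d[2]).round(3)
print('spray',at(303,252,.2),at(280,222,.2),at(288,245,.1),'soap',at(465,228,.1), at(492,226,.17))
for x in(-290,-170): print(world(V,[(x-38,95,125),(x+38,95,125),(x-38,-95,125),(x+38,-95,125)])[:,:2].round(3).tolist())
```

```text
spray [0.433 0.05  0.2  ] [0.515 0.112 0.2  ] [0.461 0.096 0.1  ] soap [ 0.508 -0.432  0.1  ] [ 0.505 -0.48   0.17 ]
[[0.414, -0.094], [0.486, -0.07], [0.474, -0.275], [0.546, -0.251]]
[[0.528, -0.057], [0.6, -0.033], [0.587, -0.237], [0.66, -0.213]]
```

Request:
carry_out(
  deltas=[
    {"hand":0,"dp":[-0.18,-0.08,0],"spin":0},
    {"hand":0,"dp":[-0.36,-0.16,0],"spin":0},
    {"hand":0,"dp":[-0.54,-0.24,0],"spin":0},
    {"hand":0,"dp":[-0.7,-0.3,0],"spin":0},
    {"hand":0,"dp":[-0.745,-0.323,0.1],"spin":0},
    {"hand":0,"dp":[-0.745,-0.323,0.25],"spin":0},
    {"hand":0,"dp":[-0.745,-0.323,0.4],"spin":0},
    {"hand":0,"dp":[-0.745,-0.323,0.55],"spin":0},
    {"hand":0,"dp":[-0.745,-0.323,0.7],"spin":0},
    {"hand":0,"dp":[-0.745,-0.323,0.85],"spin":0},
    {"hand":0,"dp":[-0.745,-0.323,0.95],"spin":0},
    {"hand":0,"dp":[-0.745,-0.323,0.99],"spin":0},
    {"hand":0,"dp":[-0.745,-0.323,0.99],"spin":0},
    {"hand":0,"dp":[-0.745,-0.323,0.99],"spin":0},
  ],
)

```text
time: 7.85
ee_pos: [0.4797, -0.1726, 0.0751]
eef_rot: [0.987, 0.16, 0.0, 0.0]
ft_force: [-0.4, -0.6, 0.1]
width: 0.0005
grip_force: 0.0
```

Run:
```python
from h import *; from bench import *
s=read_state()
for x in (-250.5,-169.5): print(goto(s,world(V,[(x,0,74)])[0],.3207))
```

```text
(array([0.158, 0.   , 0.004]), np.float64(0.0005), 'mm', array([39.5,  0. ,  1.1]), 'yaw', np.float64(0.3223))
(array([0.482, 0.001, 0.005]), np.float64(0.0005), 'mm', array([120.5,   0.2,   1.2]), 'yaw', np.float64(0.3223))
```

Request:
carry_out(
  deltas=[
    {"hand":0,"dp":[0.06,0,0.004],"spin":0},
    {"hand":0,"dp":[0.11,0,0.004],"spin":0},
    {"hand":0,"dp":[0.14,0,0.004],"spin":0},
    {"hand":0,"dp":[0.16,0,0.004],"spin":0},
    {"hand":0,"dp":[0.18,0,0.004],"spin":0},
    {"hand":0,"dp":[0.2,0,0.004],"spin":0},
    {"hand":0,"dp":[0.22,0,0.004],"spin":0},
    {"hand":0,"dp":[0.24,0,0.004],"spin":0},
    {"hand":0,"dp":[0.26,0,0.004],"spin":0},
    {"hand":0,"dp":[0.28,0,0.004],"spin":0},
    {"hand":0,"dp":[0.3,0,0.004],"spin":0},
    {"hand":0,"dp":[0.32,0,0.004],"spin":0},
    {"hand":0,"dp":[0.34,0,0.004],"spin":0},
    {"hand":0,"dp":[0.36,0,0.004],"spin":0},
    {"hand":0,"dp":[0.38,0,0.004],"spin":0},
    {"hand":0,"dp":[0.4,0,0.004],"spin":0},
    {"hand":0,"dp":[0.41,0,0.004],"spin":0},
  ],
)

```text
time: 9.55
ee_pos: [0.577, -0.1397, 0.0732]
eef_rot: [0.987, 0.161, 0.0, 0.0]
ft_force: [-1.1, 0.8, -0.3]
width: 0.0003
grip_force: 0.9
```

Run:
```python
from h import *; from bench import *
s=read_state(); print(s['ft_force'])
print(goto(s,world(V,[(-169.5,0,74)])[0],.3207))
```

```text
[-1.10234865  0.80217932 -0.30917218]
(array([ 0.071,  0.002, -0.003]), np.float64(0.0006), 'mm', array([17.8,  0.5, -0.8]), 'yaw', np.float64(0.3226))
```

Request:
carry_out(
  deltas=[
    {"hand":0,"dp":[0.012,0,-0.003],"spin":0},
    {"hand":0,"dp":[0.024,0,-0.003],"spin":0},
    {"hand":0,"dp":[0.036,0,-0.003],"spin":0},
    {"hand":0,"dp":[0.046,0,-0.003],"spin":0},
    {"hand":0,"dp":[0.054,0,-0.003],"spin":0},
    {"hand":0,"dp":[0.062,0,-0.003],"spin":0},
    {"hand":0,"dp":[0.068,0,-0.003],"spin":0},
    {"hand":0,"dp":[0.068,0,-0.003],"spin":0},
  ],
)

```text
time: 10.35
ee_pos: [0.5923, -0.1349, 0.0742]
eef_rot: [0.987, 0.16, -0.0, 0.0]
ft_force: [-5.3, -0.9, 4.0]
width: 0.0006
grip_force: 2.3
```

Request:
carry_out(
  deltas=[
    {"hand":0,"dp":[0.006,0,0],"spin":0},
    {"hand":0,"dp":[0.012,0,0],"spin":0},
    {"hand":0,"dp":[0.012,0,0],"spin":0},
  ],
)

```text
time: 10.65
ee_pos: [0.5927, -0.1349, 0.0739]
eef_rot: [0.987, 0.16, -0.003, 0.0]
ft_force: [-17.7, -2.2, 11.0]
width: 0.0004
grip_force: 8.3
```

Request:
carry_out(
  deltas=[
    {"hand":0,"dp":[-0.1,0,0],"spin":0},
    {"hand":0,"dp":[-0.25,0,0],"spin":0},
    {"hand":0,"dp":[-0.4,0,0],"spin":0},
    {"hand":0,"dp":[-0.5,0,0],"spin":0},
    {"hand":0,"dp":[-0.5,0,-0.15],"spin":0},
    {"hand":0,"dp":[-0.5,0,-0.35],"spin":0},
    {"hand":0,"dp":[-0.5,0,-0.55],"spin":0},
    {"hand":0,"dp":[-0.5,0,-0.75],"spin":0},
    {"hand":0,"dp":[-0.5,0,-0.95],"spin":0},
    {"hand":0,"dp":[-0.5,0,-0.95],"spin":0},
    {"hand":0,"dp":[-0.5,0,-0.95],"spin":0},
  ],
)

```text
time: 11.75
ee_pos: [0.4776, -0.1732, 0.3128]
eef_rot: [0.987, 0.161, 0.001, 0.001]
ft_force: [-0.2, -0.3, -1.0]
width: 0.0007
grip_force: 0.0
```

Run:
```python
from h import *; from bench import *; import cv2
s=read_state(); i=camera('wrist')[:,:,::-1].copy(); t=camera('top')[:,:,::-1].copy()
c=wcal(get_calibration('wrist'),s['ee_pos'],s['eef_rot'])
for q in (0,6,12): print(q,proj(c,world(V,[(-160-q,0,65.5),(-155-q,50,70.5),(-125-q,159,104),(-125-q,-159,104)])).round(1).tolist())
cv2.imwrite('pics/w4.png',i); cv2.imwrite('pics/w4v.png',np.vstack([cv2.resize(i[:220],(800,275)),cv2.resize(t[80:240,240:500],(520,320),interpolation=cv2.INTER_CUBIC)[:, :] if 0 else cv2.copyMakeBorder(cv2.resize(t[80:240,240:500],(520,320),interpolation=cv2.INTER_CUBIC),0,0,0,280,0)]))
```

```text
0 [[326.7, 52.8], [279.8, 46.9], [158.6, 5.6], [494.4, 6.4]]
6 [[326.6, 58.8], [280.0, 53.0], [159.4, 12.7], [493.6, 13.5]]
12 [[326.6, 64.7], [280.2, 59.0], [160.3, 19.7], [492.7, 20.4]]
```

View pics/w4v.png

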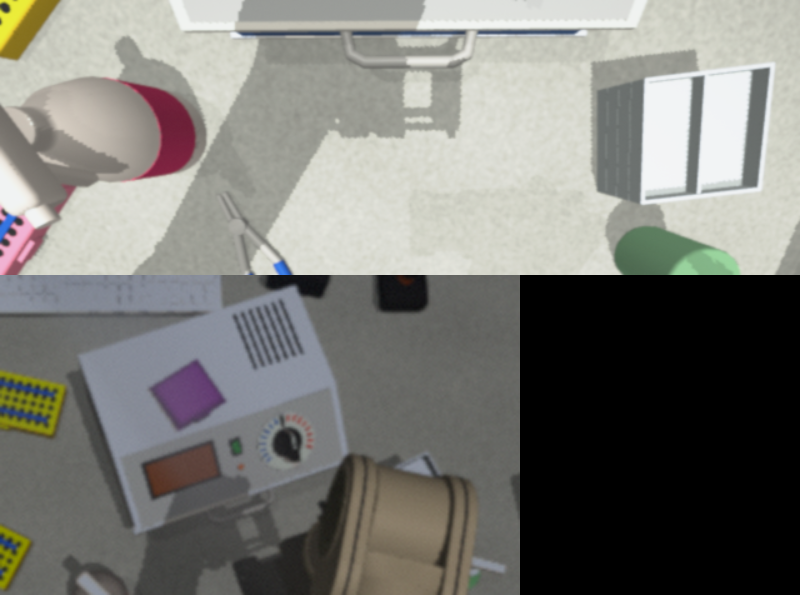

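The drawer front is now under the lip, and the handle's outer edge is at view row 67 (about 53.6 px), which fits q ≈ 0–1 mm. I'll measure it against the lip in the same image.

Run:
```python
from h import *; from bench import *; import cv2
s=read_state(); c=wcal(get_calibration('wrist'),s['ee_pos'],s['eef_rot'])
i=cv2.imread('pics/w4.png'); cv2.imwrite('pics/w4c.png',cv2.resize(i[0:70,265:395],None,fx=6,fy=6,interpolation=cv2.INTER_CUBIC))
f=lambda P:((proj(c,world(V,P))-[265,0]+.5)*6).round(0).tolist()
print('lip',f([(-140,30,112),(-140,0,112)]))
for q in(0,3,6,10):
  t=np.linspace(0,6.28,60); b=np.array(f([(-155-q+5*np.cos(a),0,65.5+5*np.sin(a)) for a in t]))[:,1]; print(q,'bar rows',b.min(),b.max())
```

```text
lip [[186.0, 115.0], [380.0, 115.0]]
0 bar rows 245.0 307.0
3 bar rows 263.0 325.0
6 bar rows 282.0 343.0
10 bar rows 306.0 367.0
```

View pics/w4c.png

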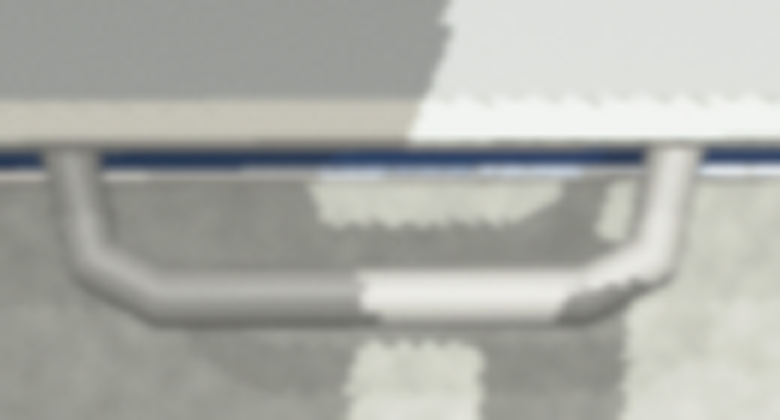

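Bar centre minus lip edge is 152 rows. The model gives 148–161 at q = 0 and about 185 at 6 mm, so the drawer is home. That agrees with the hard 18 N stop I felt. The knob is at zero and the arm is clear, so I'm handing in.

```bash
python3 -c "
from bench import *
print(close_job())"
```

```text
the job is handed in; nothing more can be done
None
```

I turned the knob back to zero and pushed the drawer home, at about 0.06 m/s or less, and handed the job in at about 12 s. The images show both in place and the bystanders in view unmoved, but I couldn't see the cassette once the drawer was shut, and no verdict came back.

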